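# Fit and test the condiment pumps at a sampling cart

### The job

Set up the condiment pumps for opening, the largest pump first and the smallest last: for each clean pump on the drying rack, take the plug out of the jar of the same size and put it in the small steel pan, lower the pump's tube through the hole in that jar's lid until the collar sits flat with the spout towards the customers (away from you, the side with the white card), then push its plunger all the way down and let it spring back up. There are two or three pumps; a jar whose pump is missing stays plugged. Leave the pan upright, and the can, toothpick box and cups where they stand.

Things in the scene. Friction and masses are not known exactly. Their poses are not given: they have to be found in the camera images.
- jar_l_hole (a point): large condiment jar, fixed: square stainless housing 130 mm wide and 115 mm high, empty inside (inner floor 4 mm up); this point is the middle of the round through-hole, 29 mm across, in the middle of its flat 6 mm lid, at the lid's upper face. z is up; x points to the customers' side, away from the robot, where the jar carries a blank white card.
- jar_m_hole (a point): medium condiment jar, fixed: square stainless housing 118 mm wide and 105 mm high, empty inside (inner floor 4 mm up); this point is the middle of the round through-hole, 24 mm across, in the middle of its flat 6 mm lid, at the lid's upper face. z is up; x points to the customers' side, away from the robot, where the jar carries a blank white card.
- jar_s_hole (a point): small condiment jar, fixed: square stainless housing 106 mm wide and 95 mm high, empty inside (inner floor 4 mm up); this point is the middle of the round through-hole, 19 mm across, in the middle of its flat 6 mm lid, at the lid's upper face. z is up; x points to the customers' side, away from the robot, where the jar carries a blank white card.
- pump_l_seat (a point): large condiment pump, 280 g, may be absent; at the start it hangs upright by its collar in a hole of the rack. This point: centre of the underside of its black collar (52 mm across, 8 mm thick). z up along the pump, x towards the spout. Below the collar a straight steel tube 26 mm thick, 95 mm long, its end tapered; above it the pump body, 36 mm thick, top at 44 mm; then the plunger knob.
- pump_l_knob (a point): centre of the round black plunger knob of the large pump: 38 mm across, 22 mm high, 87 mm above the collar's underside when the plunger is up; its underside is then 32 mm above the pump body. It goes down with the plunger; the pump can be carried by it.
- pump_l_spout (a point): outlet of the large pump's spout, 85 mm from the pump's axis and 14 mm above the collar's underside; the spout is a 12 mm tube from the body, at most 39 mm above that underside.
- pump_l_plunger (a joint): plunger of the large pump: 0 = up, 0.030 = fully down (m); sprung, 4 N to start it and 10 N at the bottom; it springs back up when let go.
- pump_m_seat (a point): medium condiment pump, 230 g, may be absent; at the start it hangs upright by its collar in a hole of the rack. This point: centre of the underside of its black collar (46 mm across, 8 mm thick). z up along the pump, x towards the spout. Below the collar a straight steel tube 21 mm thick, 85 mm long, its end tapered; above it the pump body, 31 mm thick, top at 42 mm; then the plunger knob.
- pump_m_knob (a point): centre of the round black plunger knob of the medium pump: 32 mm across, 22 mm high, 85 mm above the collar's underside when the plunger is up; its underside is then 32 mm above the pump body. It goes down with the plunger; the pump can be carried by it.
- pump_m_spout (a point): outlet of the medium pump's spout, 78 mm from the pump's axis and 14 mm above the collar's underside; the spout is a 12 mm tube from the body, at most 39 mm above that underside.
- pump_m_plunger (a joint): plunger of the medium pump: 0 = up, 0.030 = fully down (m); sprung, 4 N to start it and 10 N at the bottom; it springs back up when let go.
- pump_s_seat (a point): small condiment pump, 180 g, may be absent; at the start it hangs upright by its collar in a hole of the rack. This point: centre of the underside of its black collar (40 mm across, 8 mm thick). z up along the pump, x towards the spout. Below the collar a straight steel tube 16 mm thick, 75 mm long, its end tapered; above it the pump body, 26 mm thick, top at 40 mm; then the plunger knob.
- pump_s_knob (a point): centre of the round black plunger knob of the small pump: 26 mm across, 22 mm high, 83 mm above the collar's underside when the plunger is up; its underside is then 32 mm above the pump body. It goes down with the plunger; the pump can be carried by it.
- pump_s_spout (a point): outlet of the small pump's spout, 70 mm from the pump's axis and 14 mm above the collar's underside; the spout is a 12 mm tube from the body, at most 39 mm above that underside.
- pump_s_plunger (a joint): plunger of the small pump: 0 = up, 0.030 = fully down (m); sprung, 4 N to start it and 10 N at the bottom; it springs back up when let go.
- plug_l_knob (a point): black plastic plug (35 g) closing the hole of the large jar at the start; this point is the centre of its grip knob (24 mm across, 24 mm high), 16 mm above the underside of its 4 mm thick flange (42 mm across), which lies on the lid. Below the flange a shank 25 mm thick and 20 mm long stands loosely in the hole. z points up along the plug. It lifts straight out.
- plug_m_knob (a point): black plastic plug (35 g) closing the hole of the medium jar at the start; this point is the centre of its grip knob (24 mm across, 24 mm high), 16 mm above the underside of its 4 mm thick flange (37 mm across), which lies on the lid. Below the flange a shank 20 mm thick and 20 mm long stands loosely in the hole. z points up along the plug. It lifts straight out.
- plug_s_knob (a point): black plastic plug (35 g) closing the hole of the small jar at the start; this point is the centre of its grip knob (24 mm across, 24 mm high), 16 mm above the underside of its 4 mm thick flange (32 mm across), which lies on the lid. Below the flange a shank 15 mm thick and 20 mm long stands loosely in the hole. z points up along the plug. It lifts straight out.
- pan_in (a point): small open steel food pan, loose, 350 g, for the plugs: 108 mm in x by 176 mm in y, 65 mm deep, walls and floor 3 mm; this point is the centre of its inner floor.
- rack: drying rack, fixed: perforated shelf 120 mm in x by 320 mm in y, 6 mm thick, top 115 mm above the table, on wire legs at its corners; three 32 mm holes in a row at y = -100, 0 and +100 mm. Origin on the table under its centre.
- can: food can, 84 mm across, 58 mm high, a bystander; origin at the centre of its underside.
- pick_box: toothpick box 45 x 45 x 62 mm (80 mm with the picks), a bystander; origin at the centre of its underside.
- cup_stack: stack of white sample cups 54 mm across, 76 mm high, a bystander; origin at the centre of its underside.
Mind the look-alikes: they are no part of the job. What is shaped like the part that bears pan_in but purple or turquoise is not meant.

How it is judged:
By the outcome, as a careful person would: the job done as asked, in the order asked, and still so for the second after the job is handed in, with the robot touching nothing.
Of pump_l, pump_m, pump_s only 2 to 3 are there at a start; the rules pass over those that are not, and their reading is None.
At some moment in a run one of pan may be knocked a few centimetres aside while the robot is not near it.
It also fails if it takes over 210 s, if anything falls off the work surface, if the arm or the gripper's body presses on something with over 40 N, if the wrist force passes 120 N, or if a joint passes its speed limit or range.

### The arm

A 6-joint arm with a two-finger parallel gripper is mounted at the origin on the work surface. World frame = base frame: x ahead of the robot, y to its left, z up, the work surface at z = 0. Lengths are in m, angles in rad, forces in N, time in s.
With the tool pointing down it reaches from about 0.275 to 0.775 m from the base axis. Payload 14.6 kg.
Tool frame: the origin (TCP) lies at the very end of the fingers, on their centre line; the grasp point (between the pads) lies 19 mm behind it (tcp_to_grasp is the distance from the TCP to the grasp point, in m); z points along the fingers, y is the line along which they close (so a half turn about z gives the same grasp; the last joint's range is limited). The gripper opens to 85 mm and grips with 20 to 120 N. Pads are 22 mm wide; open, the fingers measure 114 mm over their backs; the gripper's body (76 mm by 85 mm) begins 54 mm behind the grasp point. The pads swing forward as they close: fully open they stand 13 mm farther back than shut.
Start: joints at [-1.429, 0.263, -0.048, 1.259, 0, 1.415], TCP at [0.154, -0.502, 0.231] pointing down, gripper open.
Joint ranges: [-2.65, 2.65], [-0.89, 1.7], [-1.18, 1.37], [-2.13, 2.11], [-1.35, 1.29], [-3.14, 3.14]. Speed limits (rad/s): [1.89, 1.89, 2.57, 2.79, 3.14, 3.14].

### API

Orientations are given as a rotation vector (axis times angle).
In Python, from station import sense, read_camera, camera_info, hand_in, tcp_to_grasp gives the robot as it stands.
- The arm moves only by the tool jog_arm, never from a script. Its argument "plan" is a list that holds one entry, the list of rows, each a list of 7 numbers: the shift along the world's x, y, z in mm, then the turn, a rotation vector about the world's x, y, z in rad, then the finger opening in mm, from 0 to 85.4. A call has 1 to 8 rows; each row shifts and turns the commanded pose from where the row before left it; what a row does not reach is not made up. A row lasts 1/10 s, in which the tool goes at most 50 mm and 8.59 degrees, less where a joint would pass 70% of its speed; a pose out of reach is approached as far as the arm can. A call with a gripper value outside its range is refused whole. The fingers move at their own pace and stop on an object; "force" is the grip in N (left out, the last holds). Time passes only in rows, so rows that do not move let the fingers close. It gives the time, the measured TCP pose, the force and the opening at its end, in the units of the state.
- sense(): the state, without advancing time (a new reading comes with each control period).
- read_camera(name): name is "scene" or "top"; returns (picture, depth): 400x640x3 uint8, red, green, blue; 400x640 float32, m along the optical axis (not along the pixel's ray), 0 where there is no reading.
- camera_info(name): a dict with "fx", "fy", "cx", "cy" (pixels), "k1" (the pictures are not rectified: a ray, as slopes to the right and down, at radius r is drawn at 1 + k1 r^2 times it, then the intrinsics apply), "position" and "rotation" of the camera in the world. Camera axes: x right, y down, z forward; pixel columns grow to the right and rows downward; lengths in m; the calibration is good to about 2 mm. A picture is of the moment at which its call begins. camera_info takes no time and is no camera call.
- hand_in(): hands the job in, once; it reports no verdict.
The state is a dict: "time_s": time; "joints": joint angles; "qd": joint speeds; "effort": joint torques, N m; "tool_pos": TCP position; "tool_rot": TCP orientation; "contact_force": force on the tool from outside, world axes, zero at the start; "moment": the same for the moment, N m; "opening": finger opening in m.
Only numpy, scipy, OpenCV 4.12 (cv2) and the standard library are available. Lean on these libraries where they do the work, as an engineer would, in place of code of your own. Each camera call takes 0.05 s, during which the arm holds its last target. There are 200 camera calls.

## Working session

There is one attempt and no reset: what is moved stays moved. The work goes in short steps, Python scripts to look and compute and a tool call to move; the robot and the scene stay as the last step left them, time stands still between calls to the robot, and variables do not carry over. Pictures are saved under pics/ and viewed, on a budget of 14 in all, crops included, one or two more only if the job needs it, and the job is handed in when it is done.

Besides the shell and the picture viewer there is one more tool, called after "Request:" in YAML: its name, and indented under it one key for each argument. jog_arm: Moves the arm, as the interface text tells. Its arguments: {"type":"object","properties":{"plan":{"type":"array","items":{"type":"array","items":{"type":"array","items":{"type":"number"}}}},"force":{"type":"number"}},"required":["plan"]}

```bash
ls; mkdir -p pics; cat > h.py <<'E'
import numpy as np, cv2
from station import *
def cam(n):
    c=camera_info(n); K=np.array([[c['fx'],0,c['cx']],[0,c['fy'],c['cy']],[0,0,1.]])
    R=np.array(c['rotation']); 
    return c,K,R,np.array(c['position'])
def ray(n,u,v):
    c,K,R,p=cam(n); d=np.array([(u-c['cx'])/c['fx'],(v-c['cy'])/c['fy']]); s=d.copy()
    for _ in range(20): s=d/(1+c['k1']*(s@s))
    return p,R@np.array([s[0],s[1],1.])
def onz(n,u,v,z):
    p,d=ray(n,u,v); return p+d*(z-p[2])/d[2]
def proj(n,P):
    c,K,R,p=cam(n); q=R.T@(np.array(P)-p); s=q[:2]/q[2]; s=s*(1+c['k1']*(s@s))
    return c['fx']*s[0]+c['cx'],c['fy']*s[1]+c['cy']
def cloud(n,dep):
    c,K,R,p=cam(n); v,u=np.mgrid[:400,:640]
    d=np.stack([(u-c['cx'])/c['fx'],(v-c['cy'])/c['fy']],-1); s=d.copy()
    for _ in range(20): s=d/(1+c['k1']*(s**2).sum(-1,keepdims=True))
    q=np.concatenate([s,np.ones((400,640,1))],-1)*dep[...,None]
    return q@R.T+p
E
python3 - <<'E'
from h import *
for n in ['scene','top']:
    im,d=read_camera(n); cv2.imwrite(f'pics/{n}0.png',im[...,::-1]); np.savez(f'/tmp/{n}0.npz',im=im,d=d)
    print(camera_info(n), (d>0).mean())
print(sense())
E
```

```text
pics
{'fx': 388.0639690914135, 'fy': 388.0639690914135, 'cx': 316.21605434015737, 'cy': 204.63771524845697, 'k1': 0.013775419310565636, 'position': array([0.90565183, 0.3880443 , 0.83002352]), 'rotation': array([-1.15880161, -2.44461388,  0.89574722])} 0.99614453125
{'fx': 498.21780785762064, 'fy': 498.21780785762064, 'cx': 318.5444798576175, 'cy': 207.304309648811, 'k1': -0.018760291551096566, 'position': array([0.39635573, 0.02796771, 1.58179717]), 'rotation': array([-2.18626142,  2.21976221, -0.06835148])} 0.9959140625
{'time_s': 0.1, 'joints': array([-1.42930599e+00,  2.63473577e-01, -4.88350648e-02,  1.25940508e+00,
        2.19393799e-06,  1.41548311e+00]), 'qd': array([-9.22793227e-05,  8.70217461e-04,  2.87142177e-03, -7.62356929e-04,
       -6.01889139e-04, -1.32627846e-03]), 'effort': array([ 3.99746583e-03, -6.38573885e+01,  3.85062575e+01,  1.00743884e-02,
       -1.91817702e-05,  2.01321268e-05]), 'tool_pos': array([ 0.1535001 , -0.50181661,  0.23088807]), 'tool_rot': array([-3.10615503e+00, -4.64372912e-01, -1.34018765e-05]), 'contact_force': array([0.63729017, 0.42469756, 1.07183567]), 'moment': array([-0.02956712,  0.00170197, -0.01171284]), 'opening': 0.08538178604044719}
```

View pics/scene0.png

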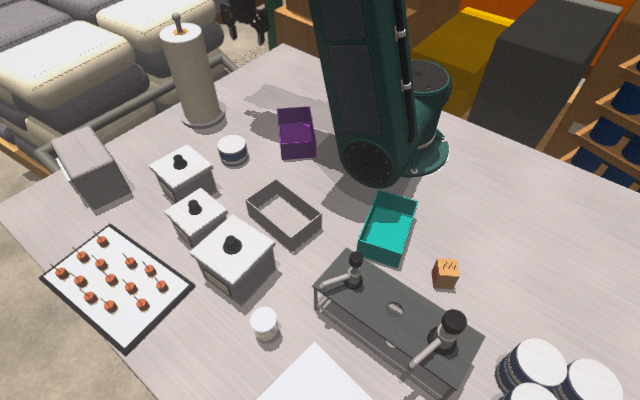

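View pics/top0.png

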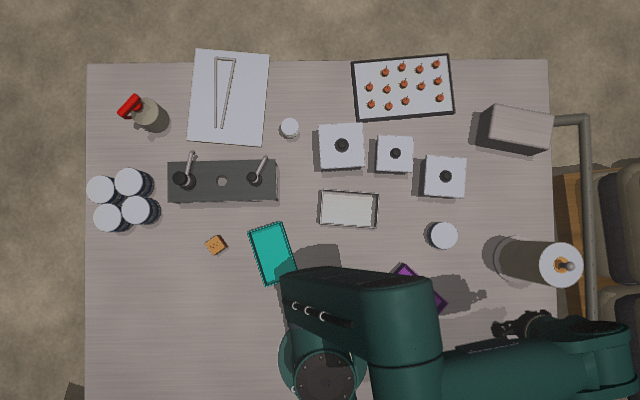

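The pictures are as follows.
- **Scene:** pumps on the rack at (352,270) and (450,330), plugged jars at (180,168), (195,213) and (233,252), grey pan at (284,213). 
- **Top:** jars at (342,145) large, (395,153) small by its width, and (445,176) medium. Pumps are at (182,178) and (255,177), the middle rack hole at (222,182) is empty, and the steel pan is at (348,210).
- **Look-alikes for the pan:** turquoise (272,253) and purple (418,288). The grey one at (348,210) is the one meant.

```bash
sed -i "s/R=np.array(c\['rotation'\]); /R=cv2.Rodrigues(np.array(c['rotation']))[0]/" h.py
python3 - <<'E'
from h import *
z=np.load('/tmp/top0.npz'); im,d=z['im'],z['d']; P=cloud('top',d)
def rect(mask,box,name,zz):
    u0,v0,u1,v1=box; m=np.zeros((400,640),np.uint8); m[v0:v1,u0:u1]=mask[v0:v1,u0:u1]
    cs,_=cv2.findContours(m,cv2.RETR_EXTERNAL,cv2.CHAIN_APPROX_NONE); c=max(cs,key=cv2.contourArea)
    w=np.array([onz('top',u,v,zz)[:2] for u,v in c[:,0]],np.float32)
    print(name,cv2.minAreaRect(w*1000), 'circ',cv2.minEnclosingCircle(w*1000), 'zmed',np.median(P[...,2][m>0]))
H=P[...,2]
J={'L':((310,115,372,178),.115),'S':((372,128,418,180),.095),'M':((416,148,474,206),.105)}
dark=im.max(-1)<70
for k,(b,h) in J.items():
    rect((abs(H-h)<.012)|((H>h)&(H<h+.05)),b,k+' lid',h)
    rect(dark&(H>h+.012),b,k+' plug',h+.028)
rect((H>.108)&(H<.122),(160,150,285,210),'rack',.115)
for nm,b in (('pl',(165,150,200,200)),('pr',(240,150,275,200))):
    for lo in (.17,.18,.19): 
        rect(H>lo,b,nm+str(lo),.213)
    m=np.zeros_like(dark); m[b[1]:b[3],b[0]:b[2]]=(H>.122)[b[1]:b[3],b[0]:b[2]]
    print('zmax',P[m][:,2].max(), 'pts>.122 nonknob', )
    q=P[m&(H<.165)]; print(np.round(q[::8]*1000).astype(int).tolist())
rect((H>.045)&(H<.075),(310,182,385,235),'pan',.065)
rect((H>.05)&(H<.09),(270,110,305,145),'cup',.076)
rect((H>.045)&(H<.09),(420,215,465,255),'can',.058)
big=cv2.resize(im[110:245,160:480],None,fx=2.5,fy=2.5,interpolation=cv2.INTER_CUBIC); cv2.imwrite('pics/crop0.png',big[...,::-1])
E
```

```text
L lid ((651.0618896484375, -62.08849334716797), (134.27590942382812, 133.0356903076172), 2.658311128616333) circ ((650.8200073242188, -63.12490463256836), 93.25785827636719) zmed 0.1143705050245658
L plug ((650.4229125976562, -62.14781951904297), (22.146427154541016, 23.664794921875), 62.64996337890625) circ ((651.6939086914062, -60.151817321777344), 13.520995140075684) zmed 0.14173136385880525
S lid ((628.0550537109375, -223.7210693359375), (110.39300537109375, 110.51619720458984), 86.20177459716797) circ ((627.8533935546875, -223.6295166015625), 75.41925811767578) zmed 0.0942191993263406
S plug ((627.0426025390625, -222.54071044921875), (20.923419952392578, 23.235130310058594), 43.84294128417969) circ ((626.2926025390625, -223.26107788085938), 13.751154899597168) zmed 0.12084870857434216
M lid ((555.8151245117188, -370.1918029785156), (124.12289428710938, 121.93771362304688), 84.42137145996094) circ ((556.1356201171875, -370.853515625), 84.93268585205078) zmed 0.1040737740542752
M plug ((554.8912353515625, -368.621826171875), (20.842018127441406, 20.635482788085938), 89.21978759765
[... 2280 characters left out ...]
4, 157], [547, 187, 153], [545, 187, 151], [542, 190, 152], [542, 205, 126], [541, 179, 124], [524, 170, 123]]
pan ((466.43939208984375, -85.8760757446289), (175.9084930419922, 108.22013092041016), 84.68817138671875) circ ((467.8670959472656, -86.78166961669922), 101.23346710205078) zmed 0.06267140443358843
cup ((716.3514404296875, 92.31501007080078), (51.833377838134766, 55.454978942871094), 89.25650024414062) circ ((716.7880249023438, 93.85062408447266), 28.804000854492188) zmed 0.0749690020085203
can ((380.000732421875, -374.743896484375), (83.49565887451172, 79.66361236572266), 89.04280090332031) circ ((379.19964599609375, -374.926513671875), 43.070648193359375) zmed 0.056346226495878726
```

View pics/crop0.png

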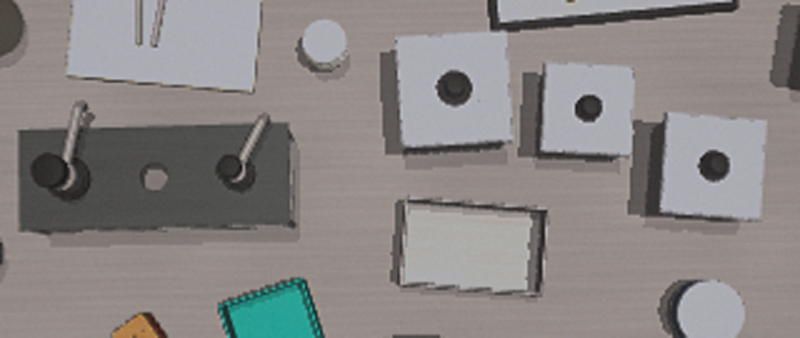

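Listing the candidates at their top-view pixels:
- **Pumps:** (182,178) has a 39 mm knob with its top at 212 mm, so it is large. (255,177) has a 25 mm knob with its top at 208 mm, so it is small. Medium is absent.
- **Jars:** L (342,145), S (395,153), M (445,176). M stays plugged.
- **Pan:** steel (348,210), not turquoise (272,253) or purple (418,288).

The crop confirms this choice. I start with the large plug.

Request:
jog_arm:
  plan:
    - [[36, 32, 0, 0, 0, 0.09, 50], [36, 32, 0, 0, 0, 0.09, 50], [36, 32, 0, 0, 0, 0.09, 50], [36, 32, 0, 0, 0, 0.09, 50], [36, 32, 0, 0, 0, 0.09, 50], [36, 32, 0, 0, 0, 0.09, 50], [36, 32, 0, 0, 0, 0.09, 50], [36, 32, 0, 0, 0, 0.09, 50]]
  force: 40

```text
time_s: 0.9
tool_pos: [0.4426, -0.2443, 0.2312]
tool_rot: [-2.741, -1.534, 0.0]
contact_force: [0.8, -1.5, 0.3]
opening: 0.05
```

Request:
jog_arm:
  plan:
    - [[42, 36, 0, 0, 0, 0.11, 50], [42, 36, 0, 0, 0, 0.11, 50], [42, 36, 0, 0, 0, 0.11, 50], [42, 36, 0, 0, 0, 0.11, 50], [40, 36, -20, 0, 0, 0.11, 50], [0, 0, -30, 0, 0, 0, 50], [0, 0, 0, 0, 0, 0, 50]]

```text
time_s: 1.6
tool_pos: [0.627, -0.0831, 0.1799]
tool_rot: [-2.22, -2.215, 0.005]
contact_force: [-0.9, -0.6, -0.4]
opening: 0.0496
```

```bash
python3 - <<'E'
from h import *
im,d=read_camera('scene'); s=sense(); print(s['tool_pos'],s['joints'],s['opening'])
u,v=proj('scene',s['tool_pos']); u2,v2=proj('scene',[.651,-.062,.131]); print(u,v,u2,v2)
c=im[150:310,150:310]; cv2.imwrite('pics/a.png',cv2.resize(c,None,fx=3.5,fy=3.5,interpolation=cv2.INTER_CUBIC)[...,::-1])
E
```

```text
[ 0.62713987 -0.08406143  0.18242138] [-2.61863873e-01  4.69085332e-01  1.41173386e-01  1.24685853e+00
 -1.43254187e-04  1.31275498e+00] 0.05027962737973159
228.7888161834149 216.19439565143992 231.6509562857634 242.55376059148767
```

View pics/a.png

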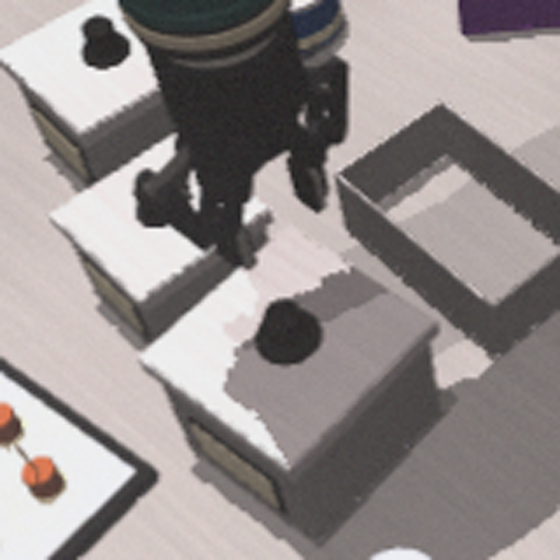

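The gripper is over the large jar with its fingertips at about (229,215), which matches the projected TCP. The plug is at (232,243) in full-frame pixels. I'll shift and descend.

Request:
jog_arm:
  plan:
    - [[12, 11, 0, 0, 0, 0, 50], [12, 10, 0, 0, 0, 0, 50], [0, 0, -20, 0, 0, 0, 50], [0, 0, -20, 0, 0, 0, 50], [0, 0, -18, 0, 0, 0, 50], [0, 0, 0, 0, 0, 0, 50], [0, 0, 0, 0, 0, 0, 50]]

```text
time_s: 2.35
tool_pos: [0.6523, -0.0643, 0.1276]
tool_rot: [2.227, 2.215, 0.001]
contact_force: [0.4, -0.2, 1.0]
opening: 0.0502
```

Request:
jog_arm:
  plan:
    - [[0, 0, 0, 0, 0, 0, 15], [0, 0, 0, 0, 0, 0, 15], [0, 0, 0, 0, 0, 0, 15], [0, 0, 0, 0, 0, 0, 15], [0, 0, 0, 0, 0, 0, 15], [0, 0, 0, 0, 0, 0, 15]]

```text
time_s: 2.95
tool_pos: [0.6527, -0.0639, 0.1274]
tool_rot: [2.225, 2.215, 0.001]
contact_force: [-2.9, -1.1, 8.3]
opening: 0.0222
```

Request:
jog_arm:
  plan:
    - [[0, 0, 10, 0, 0, 0, 15], [0, 0, 20, 0, 0, 0, 15], [0, 0, 20, 0, 0, 0, 15], [-25, 0, 10, 0, 0, 0, 15], [-40, -10, 0, 0, 0, 0, 15], [-40, 0, 0, 0, 0, 0, 15], [0, 0, 0, 0, 0, 0, 15]]

```text
time_s: 3.65
tool_pos: [0.5429, -0.0731, 0.187]
tool_rot: [-2.226, -2.215, 0.001]
contact_force: [1.0, 0.2, -1.6]
opening: 0.0221
```

```bash
cat > look.py <<'E'
from h import *
import sys
n,u0,v0,u1,v1,f,out=sys.argv[1],*map(int,sys.argv[2:6]),float(sys.argv[6]),sys.argv[7]
im,d=read_camera(n); s=sense(); print(np.round(s['tool_pos'],4),np.round(s['contact_force'],1),s['opening'])
np.savez('/tmp/last_'+n+'.npz',im=im,d=d)
cv2.imwrite('pics/'+out,cv2.resize(im[v0:v1,u0:u1],None,fx=f,fy=f,interpolation=cv2.INTER_CUBIC)[...,::-1])
E
python3 look.py scene 150 100 350 300 3 b.png
python3 - <<'E'
from h import *
im,d=read_camera('top'); np.savez('/tmp/last_top.npz',im=im,d=d)
E
```

```text
[ 0.5455 -0.0735  0.1873] [ 0.6  0.9 -0.8] 0.021910368710298382
```

View pics/b.png

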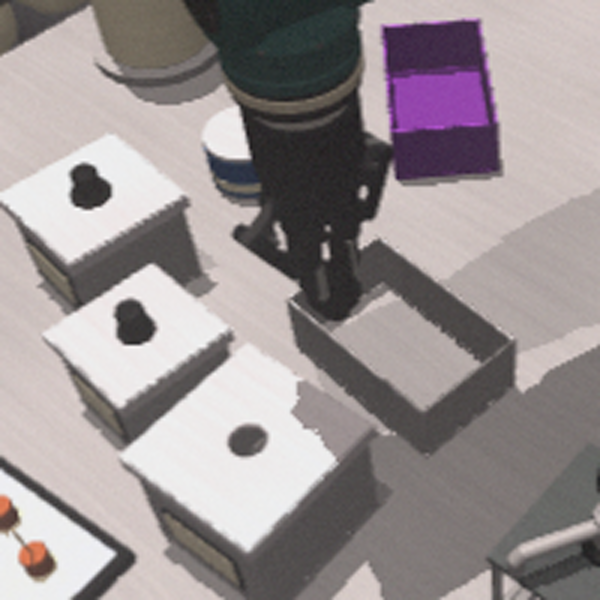

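The plug is held at crop (330,300), and the open hole is at crop (248,440), which is full-frame (233,247). The pan has not moved. Next is the drop into the pan.

Request:
jog_arm:
  plan:
    - [[-38, -22, 0, 0, 0, 0, 15], [-38, -22, 0, 0, 0, 0, 15], [0, 0, -45, 0, 0, 0, 15], [0, 0, -45, 0, 0, 0, 15], [0, 0, -35, 0, 0, 0, 15], [0, 0, 0, 0, 0, 0, 15], [0, 0, 0, 0, 0, 0, 40], [0, 0, 0, 0, 0, 0, 40]]

```text
time_s: 4.55
tool_pos: [0.4729, -0.1181, 0.0627]
tool_rot: [2.224, 2.216, 0.002]
contact_force: [-0.2, -0.0, 0.1]
opening: 0.04
```

```bash
python3 - <<'E'
from h import *
print(sense()['tool_pos'],sense()['opening'])
def hole(n,x,y,z):
    q=np.load(f'/tmp/last_{n}.npz'); im=q['im']; g=im.max(-1).astype(int)
    u,v=proj(n,[x,y,z]); m=np.zeros((400,640),np.uint8); r=18
    v0,u0=int(v)-r,int(u)-r
    sub=g[v0:v0+2*r,u0:u0+2*r]; t=(np.percentile(sub,80)+sub.min())/2
    m[v0:v0+2*r,u0:u0+2*r]=sub<t
    k,lab,st,ce=cv2.connectedComponentsWithStats(m); i=lab[int(round(v)),int(round(u))]
    print(n,(u,v),t,sub.min(),st[i],ce[i],onz(n,*ce[i],z)); 
    cs,_=cv2.findContours((lab==i).astype(np.uint8),0,1)
    print(np.ptp(np.array([onz(n,a,b,z) for a,b in cs[0][:,0]]),axis=0))
hole('scene',.651,-.062,.115); hole('top',.651,-.062,.115)
E
```

```text
[ 0.47286578 -0.11807521  0.06272806] 0.039997812637445174
scene (np.float64(232.8802877236655), np.float64(246.68405790265936)) 158.5 79 [226 242  13  10 107] [232.05607477 246.47663551] [ 0.6517737  -0.06381933  0.115     ]
[2.74884508e-02 2.74820960e-02 2.22044605e-16]
top (np.float64(341.18664208636375), np.float64(145.366129341017)) 111.5 35 [329 127  30  36 920] [345.54456522 145.71630435] [ 0.64978328 -0.07492822  0.115     ]
[1.05488770e-01 8.80801427e-02 4.44089210e-16]
```

Request:
jog_arm:
  plan:
    - [[0, 0, 48, 0, 0, 0, 60], [0, 0, 48, 0, 0, 0, 60], [0, 0, 48, 0, 0, 0, 60], [0, 0, 48, 0, 0, 0, 60], [8, 45, 10, 0, 0, 0, 60], [8, 45, 10, 0, 0, 0, 60], [8, 45, 0, 0, 0, 0, 60], [8, 45, 0, 0, 0, 0, 60]]

```text
time_s: 5.35
tool_pos: [0.5037, 0.0643, 0.2755]
tool_rot: [2.224, 2.215, 0.004]
contact_force: [0.9, -0.9, -0.1]
opening: 0.0599
```

Request:
jog_arm:
  plan:
    - [[8, 45, 0, 0, 0, 0, 60], [8, 45, 0, 0, 0, 0, 60], [8, 45, 0, 0, 0, 0, 60], [8, 45, 0, 0, 0, 0, 60], [8, 45, 0, 0, 0, 0, 60], [6, 45, 0, 0, 0, 0, 60], [0, 45, 0, 0, 0, 0, 60], [0, 0, 0, 0, 0, 0, 60]]

```text
time_s: 6.15
tool_pos: [0.5485, 0.3822, 0.2738]
tool_rot: [-2.221, -2.222, -0.003]
contact_force: [1.5, -0.0, 0.8]
opening: 0.06
```

```bash
python3 look.py scene 260 160 500 400 2.5 c.png
python3 - <<'E'
from h import *
s=sense(); print(proj('scene',s['tool_pos']))
# pump knob in scene & tube axis; check pan and pump in saved scene0 too
z=np.load('/tmp/last_scene.npz'); P=cloud('scene',z['d']); m=np.zeros((400,640),bool); m[290:360,425:475]=1
H=P[...,2]; k=m&(abs(H-.213)<.006); print(k.sum(),np.median(P[k],axis=0) if k.any() else 0, P[k].min(0),P[k].max(0))
z=np.load('/tmp/scene0.npz'); P=cloud('scene',z['d']);H=P[...,2]
for nm,b,h in (('L',(290,360,425,475),.213),('S',(240,290,335,370),.209)):
    m=np.zeros((400,640),bool); m[b[0]:b[1],b[2]:b[3]]=1; k=m&(abs(H-h)<.006)
    print(nm,k.sum(),P[k].min(0),P[k].max(0),P[k].mean(0))
E
```

```text
[0.5488 0.38   0.274 ] [-0.9 -0.6 -0. ] 0.059921979731751604
(np.float64(458.80077651646195), np.float64(296.645623709137))
347 [0.55565945 0.39501821 0.21309331] [0.53441156 0.37334744 0.20758922] [0.56957426 0.41081284 0.21642282]
L 418 [0.53198054 0.37335932 0.20717581] [0.57097073 0.41083122 0.215896  ] [0.55245691 0.39244503 0.21275609]
S 137 [0.54044107 0.18048672 0.20320891] [0.56467894 0.20575282 0.21215721] [0.55421092 0.19375374 0.20865021]
```

View pics/c.png

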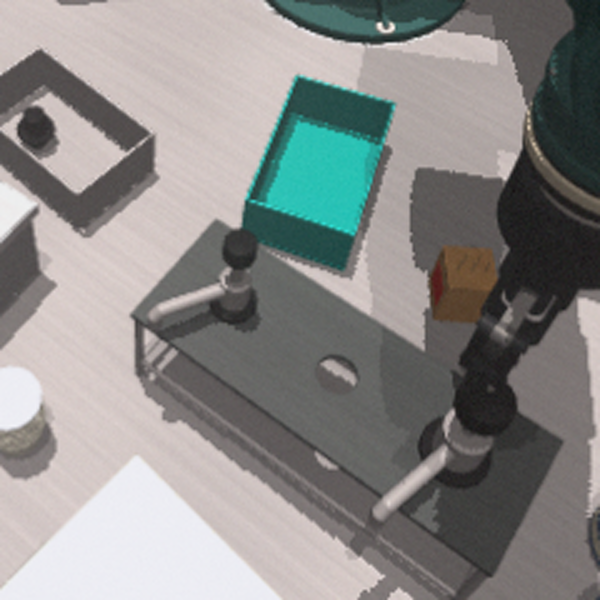

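The plug stands in the pan at crop (37,128). The large pump's knob is at crop (485,408), with its spout tip near crop (380,515).

Request:
jog_arm:
  plan:
    - [[2, 11, 0, 0, 0, 0, 60], [0, 0, -30, 0, 0, 0, 60], [0, 0, -30, 0, 0, 0, 60], [0, 0, -27, 0, 0, 0, 60], [0, 0, 0, 0, 0, 0, 60], [0, 0, 0, 0, 0, 0, 60]]
  force: 60

```text
time_s: 6.8
tool_pos: [0.5516, 0.388, 0.1879]
tool_rot: [2.226, 2.216, 0.002]
contact_force: [-0.2, -0.1, 0.6]
opening: 0.0601
```

```bash
python3 - <<'E'
from h import *
s=sense(); print(s['tool_pos'],s['contact_force'])
for nm,b,c in (('L',(350,380,410,450),(551,392)),('S',(150,205,560,0),(552.5,193.5))):
    for cam_,f in (('top','/tmp/top0.npz'),('scene','/tmp/scene0.npz')):
        z=np.load(f); P=cloud(cam_,z['d'])*1000; r=np.hypot(P[...,0]-c[0],P[...,1]-c[1])
        k=(r<95)&(r>28)&(P[...,2]>126)&(P[...,2]<165)&(P[...,0]>c[0]); q=P[k][:,:2]
        vx,vy,x0,y0=cv2.fitLine(q.astype(np.float32),cv2.DIST_HUBER,0,.01,.01).ravel()
        mm=q.mean(0)-c; off=(c[0]-x0)*vy-(c[1]-y0)*vx
        print(nm,cam_,k.sum(),'fit',np.degrees(np.arctan(vy/vx)),'mean',np.degrees(np.arctan2(mm[1],mm[0])),'off',off,'rmax',r[k].max())
E
```

```text
[0.5515577  0.38797053 0.1879006 ] [-0.24839258 -0.06149575  0.59937211]
L top 96 fit -14.768806 mean -12.236578500212183 off 2.533309 rmax 89.28509747471803
L scene 282 fit -13.351112 mean -12.286309674746022 off 1.3348255 rmax 91.03993768478831
S top 72 fit -29.023914 mean -27.751142850065726 off 0.93029785 rmax 73.93159382152731
S scene 172 fit -27.631643 mean -26.6022841586531 off 1.6384106 rmax 76.06451812066639
```

Request:
jog_arm:
  plan:
    - [[0, 3, 0, 0, 0, 0, 60], [0, 0, 0, 0, 0, 0, 60]]

```text
time_s: 7.0
tool_pos: [0.5519, 0.392, 0.1877]
tool_rot: [2.225, 2.217, 0.004]
contact_force: [-0.2, -0.0, 0.3]
opening: 0.0599
```

Request:
jog_arm:
  plan:
    - [[0, 0, 0, 0, 0, 0, 60]]

```text
time_s: 7.1
tool_pos: [0.5516, 0.3917, 0.1869]
tool_rot: [2.225, 2.217, 0.002]
contact_force: [-0.3, -0.3, 0.0]
opening: 0.0597
```

Request:
jog_arm:
  plan:
    - [[0, 0, 0, 0, 0, 0, 20], [0, 0, 0, 0, 0, 0, 20], [0, 0, 0, 0, 0, 0, 20], [0, 0, 0, 0, 0, 0, 20], [0, 0, 0, 0, 0, 0, 20], [0, 0, 10, 0, 0, 0, 20], [0, 0, 10, 0, 0, 0, 20], [0, 0, 0, 0, 0, 0, 20]]

```text
time_s: 7.9
tool_pos: [0.5518, 0.3917, 0.2075]
tool_rot: [2.225, 2.216, 0.003]
contact_force: [-0.1, -0.0, -3.1]
opening: 0.0363
```

Request:
jog_arm:
  plan:
    - [[0, 0, 25, 0, 0, 0, 20], [0, 0, 30, 0, 0, 0, 20], [0, 0, 30, 0, 0, 0, 20], [0, 0, 20, 0, 0, 0, 20], [0, -30, 0, 0, 0, 0, 20], [0, 0, 0, 0, 0, 0, 20]]

```text
time_s: 8.5
tool_pos: [0.5518, 0.3595, 0.3118]
tool_rot: [2.226, 2.215, 0.002]
contact_force: [-0.2, 0.4, -3.4]
opening: 0.0365
```

```bash
python3 look.py scene 260 160 540 400 2.5 d.png
```

```text
[0.5515 0.3604 0.3113] [-0.2  0.6 -3.3] 0.035991473986177476
```

View pics/d.png

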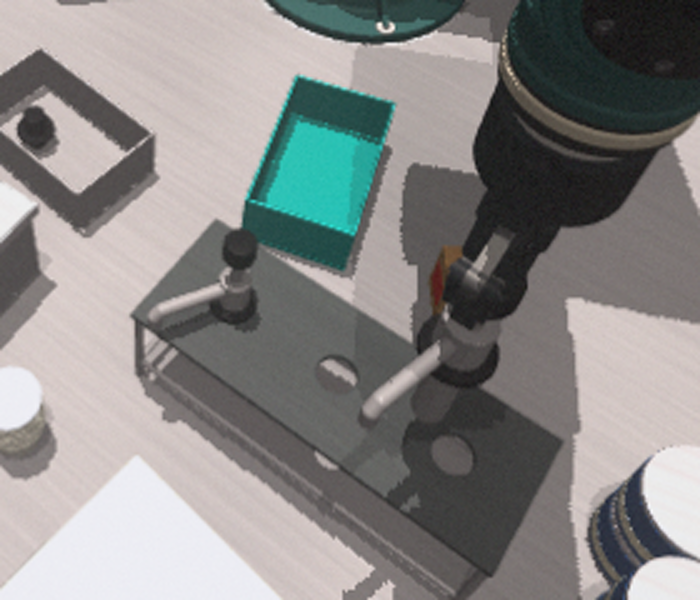

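The pump is held upright. I'll route it at x of about 0.64, clear of the small pump.

Request:
jog_arm:
  plan:
    - [[30, -20, 8, 0, 0, 0.03, 20], [30, -20, 8, 0, 0, 0.03, 20], [30, -20, 8, 0, 0, 0.03, 20], [0, -40, 0, 0, 0, 0.03, 20], [0, -45, 0, 0, 0, 0.03, 20], [0, -45, 0, 0, 0, 0.03, 20], [0, -45, 0, 0, 0, 0.03, 20], [0, -45, 0, 0, 0, 0.03, 20]]

```text
time_s: 9.35
tool_pos: [0.641, 0.0802, 0.3346]
tool_rot: [-1.942, -2.469, 0.0]
contact_force: [0.5, 0.0, -3.1]
opening: 0.0363
```

Request:
jog_arm:
  plan:
    - [[0, -40, 0, 0, 0, 0.03, 20], [0, -40, 0, 0, 0, 0, 20], [0, -40, 0, 0, 0, 0, 20], [5, -20, 0, 0, 0, 0, 20], [4, -5, 0, 0, 0, 0, 20], [0, 0, 0, 0, 0, 0, 20], [0, 0, 0, 0, 0, 0, 20]]

```text
time_s: 10.05
tool_pos: [0.6505, -0.0623, 0.3346]
tool_rot: [-1.906, -2.497, -0.0]
contact_force: [0.4, 0.3, -3.0]
opening: 0.0363
```

```bash
python3 look.py scene 160 140 360 300 3.5 e.png; python3 -c "
from h import *
s=sense();print(s['tool_pos'],s['tool_rot'],s['joints'])"
```

```text
[ 0.6503 -0.0621  0.3348] [ 0.2  0.1 -3.6] 0.036097547380893616
[ 0.65033553 -0.06212768  0.33479972] [-1.90526909e+00 -2.49754747e+00 -2.73829831e-04] [-2.19980565e-01  5.16728783e-01  6.36250606e-01  1.69050696e+00
  2.78930407e-04  1.08337603e+00]
```

View pics/e.png

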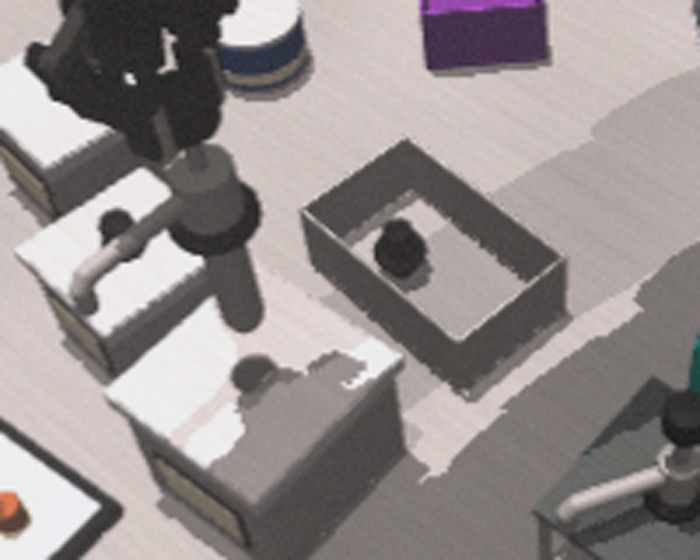

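The tube hangs above the hole: tube end near crop (243,325), hole near crop (252,373), spout towards the customers. Next I check the tube axis against the hole in number.

```bash
cat > tube.py <<'E'
from h import *
import sys
# fit tube axis from depth: points near tool axis, offsets below collar
off,rt,ln=map(float,sys.argv[1:4])  # tcp - seat height, tube radius, len
s=sense(); t=np.array(s['tool_pos'])
for n in ('scene',):
    im,d=read_camera(n); P=cloud(n,d); seat=t[2]-off
    c=np.array(camera_info(n)['position'])
    for a,b in ((.012,.03),(.03,.045),(.045,.06),(.06,.08)):
        b=min(b,ln-.012); a=min(a,b-.008)
        k=(P[...,2]<seat-a)&(P[...,2]>seat-b)&(np.hypot(P[...,0]-t[0],P[...,1]-t[1])<.03)
        q=P[k][:,:2]; 
        dr=(c[:2]-t[:2]); dr/=np.linalg.norm(dr); pr=np.array([-dr[1],dr[0]])
        al=(q-t[:2])@dr; pe=(q-t[:2])@pr
        mid=(np.percentile(pe,3)+np.percentile(pe,97))/2; near=np.percentile(al,92)-rt
        print(n,k.sum(),'z',seat-(a+b)/2,'offset xy mm',np.round(1000*(mid*pr+near*dr),1),'width',np.ptp(pe)*1000)
E
python3 tube.py .072 .013 .095
```

```text
scene 66 z 0.24179972365872762 offset xy mm [-1.9  1.3] width 24.62523218131478
scene 62 z 0.2252997236587276 offset xy mm [-3.   1.1] width 25.332087169941552
scene 60 z 0.21029972365872762 offset xy mm [-2.5  0.8] width 24.970580287176013
scene 78 z 0.1927997236587276 offset xy mm [-3.   1.1] width 25.169832771635356
```

```bash
python3 - <<'E'
from h import *
for f,n in (('/tmp/scene0.npz','scene'),('/tmp/top0.npz','top')):
  z=np.load(f); P=cloud(n,z['d'])
  for nm,h,c in (('L',.115,(.651,-.062)),('S',.095,(.628,-.223))):
    k=(abs(P[...,2]-h)<.004)&(np.hypot(P[...,0]-c[0],P[...,1]-c[1])<.1)
    k=cv2.morphologyEx(k.astype(np.uint8),cv2.MORPH_OPEN,np.ones((3,3)))>0
    print(n,nm,np.median(P[k][:,2]),cv2.minAreaRect((P[k][:,:2]*1000).astype(np.float32)))
# rays from tube edge pixels in current picture
t=np.array(sense()['tool_pos']); z=np.load('/tmp/last_scene.npz'); im,d=z['im'],z['d']; P=cloud('scene',d)
for zz in (.235,.215,.195):
    u,v=proj('scene',[t[0],t[1],zz]); v=int(round(v)); row=d[v,int(u)-20:int(u)+20]
    pred=np.linalg.norm
    ys=P[v,int(u)-20:int(u)+20]; on=np.hypot(ys[:,0]-t[0],ys[:,1]-t[1])<.03; cols=np.where(on)[0]+int(u)-20
    print(zz,'pred u',u,'mid',(cols.min()+cols.max())/2,len(cols))
E
```

```text
scene L 0.11541468980545194 ((650.5184326171875, -63.384010314941406), (134.27011108398438, 134.5545196533203), 2.555156707763672)
scene S 0.09544135896097572 ((628.006103515625, -227.08673095703125), (114.72500610351562, 111.74805450439453), 85.89299774169922)
top L 0.11452941587773036 ((652.6361694335938, -62.17272186279297), (129.30433654785156, 132.1702117919922), 2.748063087463379)
top S 0.09459253317805283 ((629.4588012695312, -224.16348266601562), (107.2841567993164, 109.13961029052734), 84.7555160522461)
0.235 pred u 222.9161292500017 mid 223.0 17
0.215 pred u 224.77592626852248 mid 226.0 13
0.195 pred u 226.56368188147292 mid 228.0 13
```

Request:
jog_arm:
  plan:
    - [[2, -1, -15, 0, 0, 0, 20], [0, 0, -15, 0, 0, 0, 20], [0, 0, -14, 0, 0, 0, 20], [0, 0, 0, 0, 0, 0, 20], [0, 0, 0, 0, 0, 0, 20]]

```text
time_s: 10.65
tool_pos: [0.6521, -0.0638, 0.2914]
tool_rot: [1.906, 2.497, 0.0]
contact_force: [0.1, 0.1, -3.1]
opening: 0.0364
```

```bash
python3 look.py scene 190 195 280 270 8 f.png
```

```text
[ 0.6523 -0.064   0.2918] [-0.5 -0.2 -3.7] 0.03590045186252671
```

View pics/f.png

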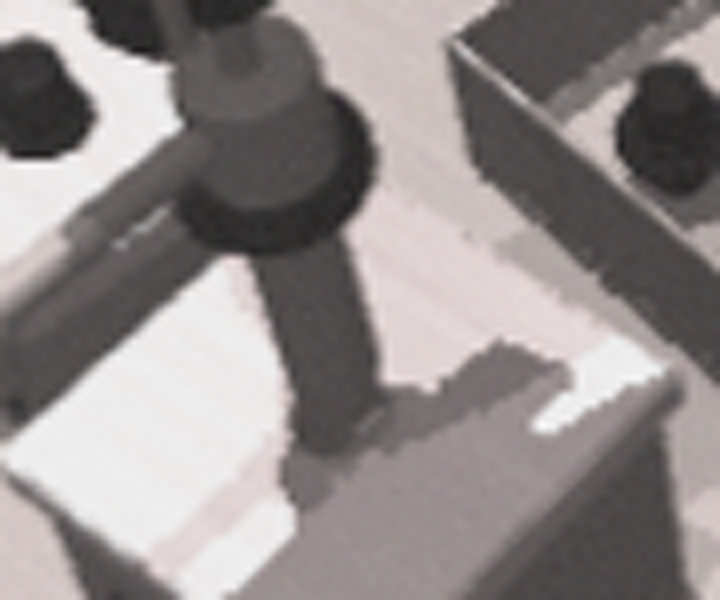

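The tube end is at full-frame (232.6,248), about 1 px right of where it must be for the hole at (232.1,246.5). I'll shift slightly and descend gently.

Request:
jog_arm:
  plan:
    - [[1.8, -1, 0, 0, 0, 0, 20], [0, 0, -6, 0, 0, 0, 20], [0, 0, -5, 0, 0, 0, 20], [0, 0, -4, 0, 0, 0, 20], [0, 0, 0, 0, 0, 0, 20]]

```text
time_s: 11.2
tool_pos: [0.6537, -0.0655, 0.2751]
tool_rot: [-1.907, -2.496, 0.001]
contact_force: [-0.4, -0.2, -2.6]
opening: 0.0361
```

Request:
jog_arm:
  plan:
    - [[0, 0, -4, 0, 0, 0, 20], [0, 0, -4, 0, 0, 0, 20], [0, 0, 0, 0, 0, 0, 20]]

```text
time_s: 11.5
tool_pos: [0.6538, -0.0655, 0.2672]
tool_rot: [-1.907, -2.496, 0.001]
contact_force: [0.7, 0.3, -3.2]
opening: 0.0363
```

Request:
jog_arm:
  plan:
    - [[0, 0, -5, 0, 0, 0, 20], [0, 0, -5, 0, 0, 0, 20], [0, 0, 0, 0, 0, 0, 20]]

```text
time_s: 11.8
tool_pos: [0.6537, -0.0655, 0.257]
tool_rot: [-1.907, -2.496, 0.001]
contact_force: [-0.7, 0.2, -2.6]
opening: 0.0364
```

The tube is in the hole with no resistance. I'll lower it to the seat.

Request:
jog_arm:
  plan:
    - [[0, 0, -12, 0, 0, 0, 20], [0, 0, -12, 0, 0, 0, 20], [0, 0, -12, 0, 0, 0, 20], [0, 0, -12, 0, 0, 0, 20], [0, 0, 0, 0, 0, 0, 20]]

```text
time_s: 12.3
tool_pos: [0.6534, -0.0654, 0.2085]
tool_rot: [-1.906, -2.495, 0.002]
contact_force: [0.4, -0.5, -3.3]
opening: 0.0367
```

Request:
jog_arm:
  plan:
    - [[0, 0, -8, 0, 0, 0, 20], [0, 0, -6, 0, 0, 0, 20], [0, 0, -4, 0, 0, 0, 20], [0, 0, 0, 0, 0, 0, 20]]

```text
time_s: 12.7
tool_pos: [0.6538, -0.0655, 0.1914]
tool_rot: [-1.907, -2.496, 0.0]
contact_force: [-0.3, 0.5, -3.1]
opening: 0.0362
```

Request:
jog_arm:
  plan:
    - [[0, 0, -3, 0, 0, 0, 20], [0, 0, -2, 0, 0, 0, 20], [0, 0, 0, 0, 0, 0, 20]]

```text
time_s: 13.0
tool_pos: [0.654, -0.0655, 0.1867]
tool_rot: [-1.907, -2.496, 0.0]
contact_force: [-0.5, -0.3, -3.2]
opening: 0.0369
```

Request:
jog_arm:
  plan:
    - [[0, 0, 0, 0, 0, 0, 55], [0, 0, 0, 0, 0, 0, 55], [0, 0, 0, 0, 0, 0, 55], [0, 0, 15, 0, 0, 0, 55], [0, 0, 25, 0, 0, 0, 55], [0, 0, 15, 0, 0, 0, 0], [0, 0, 0, 0, 0, 0, 0], [0, 0, 0, 0, 0, 0, 0]]

```text
time_s: 13.8
tool_pos: [0.6541, -0.0656, 0.2414]
tool_rot: [1.907, 2.496, 0.0]
contact_force: [-0.3, 0.3, -0.0]
opening: 0.0117
```

```bash
python3 look.py scene 170 160 290 270 6 g.png;  python3 - <<'E'
from h import *
z=np.load('/tmp/last_scene.npz'); P=cloud('scene',z['d'])
for lo,hi,r in ((.205,.222,.03),(.115,.130,.03)):
    k=(P[...,2]>lo)&(P[...,2]<hi)&(np.hypot(P[...,0]-.652,P[...,1]+.063)<r); 
    if k.any(): print(lo,k.sum(),P[k].min(0),P[k].max(0),np.median(P[k],axis=0))
E
```

```text
[ 0.6538 -0.0655  0.2409] [ 0.6  0.3 -0.7] 0.004425402170408336
0.205 238 [ 0.63314403 -0.08059421  0.2050279 ] [ 0.67022532 -0.04508662  0.21631627] [ 0.65393579 -0.06000431  0.2130615 ]
0.115 236 [ 0.62334708 -0.08649111  0.11502722] [ 0.68080096 -0.03326774  0.12997584] [ 0.65974414 -0.04871208  0.12233539]
```

View pics/g.png

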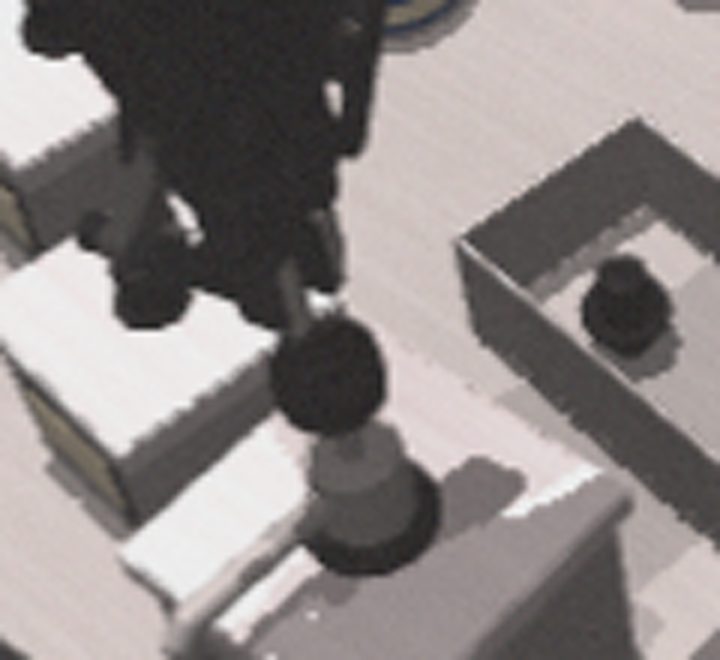

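The large pump is seated, with knob top at 0.213 as expected, collar flat and spout to the customers. Now I press the plunger with the fingers closed.

Request:
jog_arm:
  plan:
    - [[-1, 1, -15, 0, 0, 0, 0], [0, 0, -10, 0, 0, 0, 0], [0, 0, -10, 0, 0, 0, 0], [0, 0, -10, 0, 0, 0, 0], [0, 0, -7, 0, 0, 0, 0], [0, 0, -3, 0, 0, 0, 0], [0, 0, 0, 0, 0, 0, 0]]

```text
time_s: 14.55
tool_pos: [0.6527, -0.0645, 0.1865]
tool_rot: [-1.907, -2.496, 0.0]
contact_force: [-3.2, 1.2, 10.3]
opening: 0.0002
```

Request:
jog_arm:
  plan:
    - [[0, 0, -1, 0, 0, 0, 0], [0, 0, 0, 0, 0, 0, 0]]

```text
time_s: 14.75
tool_pos: [0.6528, -0.0644, 0.1859]
tool_rot: [-1.907, -2.496, 0.0]
contact_force: [-3.9, 0.6, 9.2]
opening: -0.0002
```

Request:
jog_arm:
  plan:
    - [[0, 0, -1, 0, 0, 0, 0], [0, 0, 0, 0, 0, 0, 0]]

```text
time_s: 14.95
tool_pos: [0.6528, -0.0645, 0.1849]
tool_rot: [-1.907, -2.496, -0.0]
contact_force: [-3.6, 1.2, 9.4]
opening: -0.0005
```

Request:
jog_arm:
  plan:
    - [[0, 0, -1, 0, 0, 0, 0], [0, 0, 0, 0, 0, 0, 0]]

```text
time_s: 15.15
tool_pos: [0.6528, -0.0645, 0.1839]
tool_rot: [-1.907, -2.496, -0.0]
contact_force: [-3.7, 1.3, 9.8]
opening: 0.0001
```

Request:
jog_arm:
  plan:
    - [[0, 0, -1, 0, 0, 0, 0], [0, 0, 0, 0, 0, 0, 0]]

```text
time_s: 15.35
tool_pos: [0.6528, -0.0645, 0.1831]
tool_rot: [1.907, 2.496, 0.0]
contact_force: [-4.1, 1.4, 9.7]
opening: -0.0001
```

Request:
jog_arm:
  plan:
    - [[0, 0, -1, 0, 0, 0, 0], [0, 0, 0, 0, 0, 0, 0]]

```text
time_s: 15.55
tool_pos: [0.6529, -0.0645, 0.183]
tool_rot: [1.906, 2.496, 0.001]
contact_force: [-6.7, 2.5, 18.6]
opening: -0.0003
```

Stop reached: 18.6 N with the TCP at 0.183. I release upward and go to the small plug.

Request:
jog_arm:
  plan:
    - [[0, 0, 20, 0, 0, 0, 0], [0, 0, 30, 0, 0, 0, 0], [0, 0, 20, 0, 0, 0, 50], [-6, -40, 0, 0, 0, 0, 50], [-6, -40, 0, 0, 0, 0, 50], [-6, -40, 0, 0, 0, 0, 50], [-6, -40, -20, 0, 0, 0, 50], [0, 0, 0, 0, 0, 0, 50]]

```text
time_s: 16.35
tool_pos: [0.6275, -0.2286, 0.2286]
tool_rot: [-1.91, -2.49, 0.002]
contact_force: [-1.0, 0.3, -0.6]
opening: 0.0501
```

Request:
jog_arm:
  plan:
    - [[0, 0, -40, 0, 0, 0, 50], [0, 0, -40, 0, 0, 0, 50], [0, 0, -23, 0, 0, 0, 50], [0, 0, 0, 0, 0, 0, 50], [0, 0, 0, 0, 0, 0, 50]]
  force: 40

```text
time_s: 16.85
tool_pos: [0.6292, -0.2242, 0.1295]
tool_rot: [1.907, 2.497, 0.0]
contact_force: [-0.3, 1.0, 0.8]
opening: 0.0501
```

Request:
jog_arm:
  plan:
    - [[0, 0, -12, 0, 0, 0, 50], [0, 0, -9, 0, 0, 0, 50], [0, 0, 0, 0, 0, 0, 15], [0, 0, 0, 0, 0, 0, 15], [0, 0, 0, 0, 0, 0, 15], [0, 0, 0, 0, 0, 0, 15], [0, 0, 0, 0, 0, 0, 15], [0, 0, 0, 0, 0, 0, 15]]

```text
time_s: 17.65
tool_pos: [0.6291, -0.2246, 0.108]
tool_rot: [1.907, 2.496, 0.0]
contact_force: [-0.0, 0.3, 1.2]
opening: 0.0221
```

Request:
jog_arm:
  plan:
    - [[0, 0, 10, 0, 0, 0, 15], [0, 0, 30, 0, 0, 0, 15], [0, 0, 40, 0, 0, 0, 15], [-30, 5, 0, 0, 0, 0, 15], [-40, 10, 0, 0, 0, 0, 15], [-40, 20, 0, 0, 0, 0, 15], [0, 0, 0, 0, 0, 0, 15]]

```text
time_s: 18.35
tool_pos: [0.5141, -0.1869, 0.1885]
tool_rot: [-1.905, -2.494, 0.001]
contact_force: [0.4, -1.1, -0.0]
opening: 0.0219
```

```bash
python3 look.py scene 140 100 340 300 3.5 i.png; python3 - <<'E'
from h import *
im,d=read_camera('top'); np.savez('/tmp/last_top.npz',im=im,d=d)
for n in ('scene','top'):
    q=np.load(f'/tmp/last_{n}.npz'); im=q['im']; g=im.max(-1).astype(int); P=cloud(n,q['d'])
    k=(abs(P[...,2]-.063)<.005)&(abs(P[...,0]-.467)<.12)&(abs(P[...,1]+.087)<.14)
    if k.sum()>20: print('pan',cv2.minAreaRect((P[k][:,:2]*1000).astype(np.float32)))
    u,v=map(int,proj(n,[.628,-.224,.095])); r=9
    sub=g[v-r:v+r,u-r:u+r]; t=(np.percentile(sub,85)+sub.min())/2
    m=(sub<t).astype(np.uint8); kk,lab,st,ce=cv2.connectedComponentsWithStats(m)
    for i in range(1,kk): print(n,st[i],ce[i]+[u-r,v-r],onz(n,*(ce[i]+[u-r,v-r]),.095))
E
```

```text
[ 0.5169 -0.1884  0.189 ] [ 0.7 -1.1  0.5] 0.022356185463469003
pan ((465.6201477050781, -87.04069519042969), (178.99517822265625, 110.38934326171875), 84.6369857788086)
scene [ 6  7  7  6 34] [195.         210.08823529] [ 0.62878198 -0.22616183  0.095     ]
pan ((467.33062744140625, -80.08912658691406), (163.74539184570312, 108.02690887451172), 84.75822448730469)
top [  1   0  17  18 173] [397.0982659  154.26011561] [ 0.6253185  -0.23127164  0.095     ]
```

View pics/i.png

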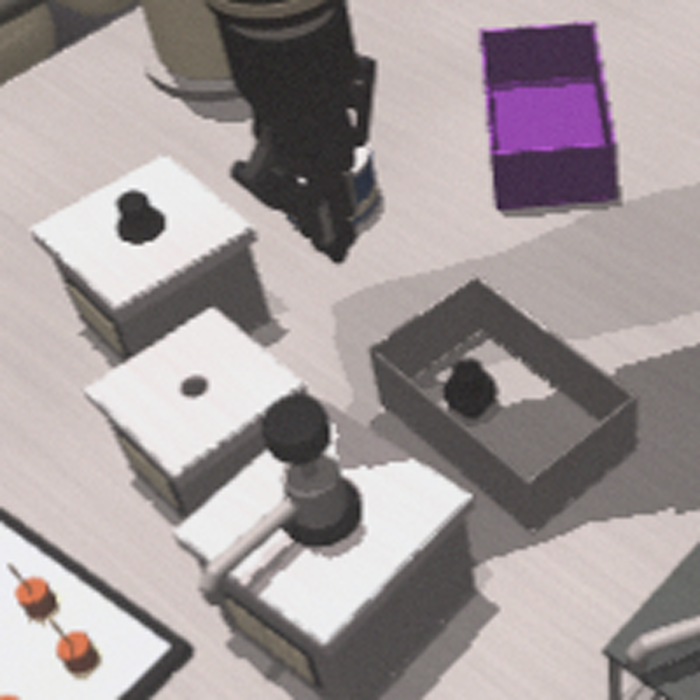

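The large pump's plunger is back up. The small hole is at full-frame (195,210), the plug is held, and the pan has not moved, with plug 1 in it.

Request:
jog_arm:
  plan:
    - [[-16, 42, 0, 0, 0, 0, 15], [-16, 42, 0, 0, 0, 0, 15], [-16, 42, 0, 0, 0, 0, 15], [0, 0, -42, 0, 0, 0, 15], [0, 0, -42, 0, 0, 0, 15], [0, 0, -40, 0, 0, 0, 15], [0, 0, 0, 0, 0, 0, 15], [0, 0, 0, 0, 0, 0, 15]]

```text
time_s: 19.25
tool_pos: [0.472, -0.0638, 0.0647]
tool_rot: [-1.907, -2.496, 0.0]
contact_force: [-0.1, 0.3, 0.4]
opening: 0.0224
```

Request:
jog_arm:
  plan:
    - [[0, 0, 0, 0, 0, 0, 40], [0, 0, 0, 0, 0, 0, 40], [0, 0, 0, 0, 0, 0, 40], [0, 0, 45, 0, 0, 0, 50], [0, 0, 45, 0, 0, 0, 50], [0, 0, 45, 0, 0, 0, 50], [0, 0, 45, 0, 0, 0, 50], [0, 20, 30, 0, 0, 0, 50]]

```text
time_s: 20.05
tool_pos: [0.4715, -0.0446, 0.2776]
tool_rot: [1.907, 2.491, 0.002]
contact_force: [1.3, 0.3, -0.2]
opening: 0.0496
```

Request:
jog_arm:
  plan:
    - [[14, 40, 0, 0, 0, 0, 50], [14, 40, 0, 0, 0, 0, 50], [14, 40, 0, 0, 0, 0, 50], [14, 40, 0, 0, 0, 0, 50], [14, 40, 0, 0, 0, 0, 50], [11, 38, 0, 0, 0, 0, 50], [0, 0, -20, 0, 0, 0, 50], [0, 0, 0, 0, 0, 0, 50]]
  force: 60

```text
time_s: 20.85
tool_pos: [0.5513, 0.1952, 0.2524]
tool_rot: [-1.904, -2.497, 0.003]
contact_force: [-0.1, 0.6, 0.1]
opening: 0.0503
```

```bash
python3 look.py scene 230 130 400 300 4 j.png
```

```text
[0.5514 0.1945 0.2537] [-0.4 -0.8  0.6] 0.04998167527824104
```

View pics/j.png

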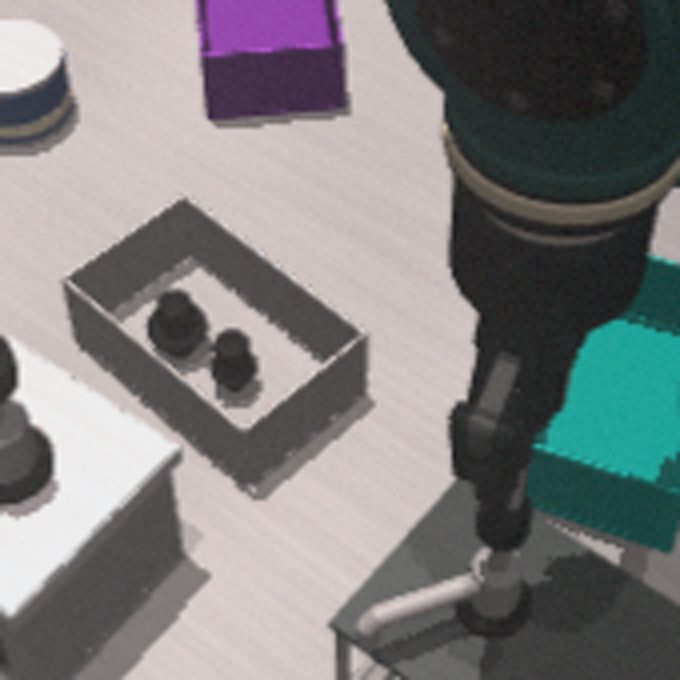

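Both plugs stand in the pan, at crop (178,325) and (235,362). The gripper is above the small pump's knob.

Request:
jog_arm:
  plan:
    - [[1, -1, -25, 0, 0, 0, 50], [0, 0, -25, 0, 0, 0, 50], [0, 0, -20, 0, 0, 0, 50], [0, 0, 0, 0, 0, 0, 50], [0, 0, 0, 0, 0, 0, 50]]

```text
time_s: 21.4
tool_pos: [0.5533, 0.1929, 0.1854]
tool_rot: [1.908, 2.495, 0.001]
contact_force: [0.2, 0.2, -0.4]
opening: 0.0498
```

Request:
jog_arm:
  plan:
    - [[0, 0, 0, 0, 0, 0, 15], [0, 0, 0, 0, 0, 0, 15], [0, 0, 0, 0, 0, 0, 15], [0, 0, 0, 0, 0, 0, 15], [0, 0, 0, 0, 0, 0, 15], [0, 0, 0, 0, 0, 0, 15]]

```text
time_s: 22.0
tool_pos: [0.5533, 0.1935, 0.1841]
tool_rot: [1.907, 2.496, 0.001]
contact_force: [0.7, -0.2, 4.3]
opening: 0.0239
```

Request:
jog_arm:
  plan:
    - [[0, 0, 10, 0, 0, 0, 15], [0, 0, 25, 0, 0, 0, 15], [0, 0, 30, 0, 0, 0, 15], [0, 0, 30, 0, 0, 0, 15], [0, 0, 0, 0, 0, 0, 15]]

```text
time_s: 22.5
tool_pos: [0.5538, 0.1938, 0.2826]
tool_rot: [1.905, 2.494, 0.006]
contact_force: [0.4, 0.7, -1.9]
opening: 0.024
```

Request:
jog_arm:
  plan:
    - [[-15, -45, 0, 0, 0, 0.03, 15], [-15, -45, 0, 0, 0, 0.03, 15], [-15, -45, 0, 0, 0, 0.03, 15], [-15, -45, 0, 0, 0, 0.03, 15], [-15, -45, 0, 0, 0, 0.03, 15], [0, -45, 0, 0, 0, 0.04, 15], [0, -45, 0, 0, 0, 0.04, 15], [0, -45, 0, 0, 0, 0.04, 15]]

```text
time_s: 23.3
tool_pos: [0.4772, -0.1681, 0.2786]
tool_rot: [-1.551, -2.731, -0.0]
contact_force: [1.4, -0.0, -1.6]
opening: 0.0241
```

Request:
jog_arm:
  plan:
    - [[0, -45, 0, 0, 0, 0.04, 15], [30, -15, 0, 0, 0, 0.04, 15], [35, 0, 0, 0, 0, 0.03, 15], [35, 0, 0, 0, 0, 0.03, 15], [30, 0, 0, 0, 0, 0, 15], [20, 0, 0, 0, 0, 0, 15], [0, 0, 0, 0, 0, 0, 15], [0, 0, 0, 0, 0, 0, 15]]

```text
time_s: 24.1
tool_pos: [0.6278, -0.2263, 0.2779]
tool_rot: [-1.358, -2.831, -0.0]
contact_force: [-0.1, 1.0, -2.2]
opening: 0.0239
```

```bash
python3 look.py scene 150 140 250 240 7 k.png;python3 tube.py .069 .008 .075
```

```text
[ 0.6274 -0.2264  0.2784] [ 0.6 -0.2 -0.2] 0.023940019629328412
scene 40 z 0.18844838735854266 offset xy mm [-1.3 -0.7] width 16.78420145341563
scene 34 z 0.17194838735854265 offset xy mm [-2.4 -0.6] width 15.462287853195585
scene 33 z 0.15694838735854266 offset xy mm [-2.3 -0.2] width 15.464040109813714
scene 16 z 0.15044838735854266 offset xy mm [-2.2 -0.7] width 15.464040109813714
```

View pics/k.png

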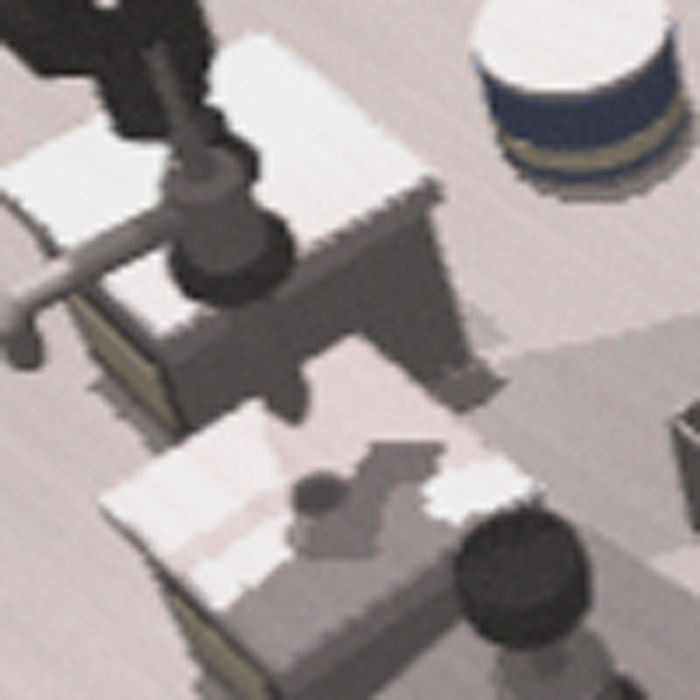

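The small pump hangs above its jar with the tube end at crop (290,400), hole at (320,492) and spout to the customers. Relative to the hole, the tube needs a shift of about (+3.5,+0.5) mm.

Request:
jog_arm:
  plan:
    - [[3.4, 0.5, -10, 0, 0, 0, 15], [0, 0, -12, 0, 0, 0, 15], [0, 0, -10, 0, 0, 0, 15], [0, 0, 0, 0, 0, 0, 15], [0, 0, 0, 0, 0, 0, 15]]

```text
time_s: 24.7
tool_pos: [0.6312, -0.226, 0.247]
tool_rot: [-1.359, -2.832, -0.0]
contact_force: [0.3, 0.2, -1.2]
opening: 0.024
```

```bash
python3 tube.py .069 .008 .075; python3 -c "
from h import *
print(sense()['tool_pos'])"
```

```text
scene 35 z 0.15698724148001272 offset xy mm [-1.6  0.4] width 15.32938785439546
scene 30 z 0.1404872414800127 offset xy mm [-2.2 -0.5] width 15.012908809485022
scene 28 z 0.12548724148001272 offset xy mm [-2.3 -0.4] width 15.229004094223225
scene 17 z 0.11898724148001272 offset xy mm [-2.4 -0.4] width 14.525846255586499
[ 0.63138362 -0.22608157  0.24732111]
```

Request:
jog_arm:
  plan:
    - [[0, 0, -6, 0, 0, 0, 15], [0, 0, -5, 0, 0, 0, 15], [0, 0, -4, 0, 0, 0, 15], [0, 0, 0, 0, 0, 0, 15], [0, 0, 0, 0, 0, 0, 15]]

```text
time_s: 25.25
tool_pos: [0.6314, -0.226, 0.2318]
tool_rot: [-1.359, -2.832, -0.0]
contact_force: [-0.4, -0.2, -1.3]
opening: 0.0239
```

Request:
jog_arm:
  plan:
    - [[0, 0, -4, 0, 0, 0, 15], [0, 0, -4, 0, 0, 0, 15], [0, 0, 0, 0, 0, 0, 15], [0, 0, 0, 0, 0, 0, 15]]

```text
time_s: 25.65
tool_pos: [0.6314, -0.226, 0.2237]
tool_rot: [-1.359, -2.832, -0.0]
contact_force: [-0.5, 0.0, -1.0]
opening: 0.0241
```

Request:
jog_arm:
  plan:
    - [[0, 0, -10, 0, 0, 0, 15], [0, 0, -10, 0, 0, 0, 15], [0, 0, -10, 0, 0, 0, 15], [0, 0, -10, 0, 0, 0, 15], [0, 0, 0, 0, 0, 0, 15], [0, 0, 0, 0, 0, 0, 15]]

```text
time_s: 26.25
tool_pos: [0.6314, -0.226, 0.1837]
tool_rot: [-1.359, -2.832, -0.0]
contact_force: [-0.8, 0.7, -1.3]
opening: 0.0242
```

Request:
jog_arm:
  plan:
    - [[0, 0, -8, 0, 0, 0, 15], [0, 0, -7, 0, 0, 0, 15], [0, 0, -4, 0, 0, 0, 15], [0, 0, 0, 0, 0, 0, 15], [0, 0, 0, 0, 0, 0, 15]]

```text
time_s: 26.75
tool_pos: [0.6315, -0.2261, 0.1653]
tool_rot: [1.359, 2.832, -0.0]
contact_force: [-2.6, 0.8, 3.7]
opening: 0.0239
```

Request:
jog_arm:
  plan:
    - [[0, 0, 0, 0, 0, 0, 50], [0, 0, 0, 0, 0, 0, 50], [0, 0, 0, 0, 0, 0, 50], [0, 0, 20, 0, 0, 0, 50], [0, 0, 30, 0, 0, 0, 50], [0, 0, 0, 0, 0, 0, 0], [0, 0, 0, 0, 0, 0, 0], [0, 0, 0, 0, 0, 0, 0]]

```text
time_s: 27.55
tool_pos: [0.6312, -0.2259, 0.214]
tool_rot: [-1.359, -2.831, -0.0]
contact_force: [0.4, 0.2, -0.8]
opening: 0.0066
```

```bash
python3 - <<'E'
from h import *
print(sense()['tool_pos'])
im,d=read_camera('scene'); np.savez('/tmp/last_scene.npz',im=im,d=d); P=cloud('scene',d)
for lo,hi,r in ((.183,.196,.025),(.097,.109,.03)):
    k=(P[...,2]>lo)&(P[...,2]<hi)&(np.hypot(P[...,0]-.629,P[...,1]+.226)<r); print(k.sum(),P[k].min(0),P[k].max(0),np.median(P[k],axis=0))
E
```

```text
[ 0.63117192 -0.22591106  0.21396849]
94 [ 0.61740081 -0.23888675  0.18321919] [ 0.64330349 -0.21349598  0.19114956] [ 0.63083644 -0.22371214  0.18919759]
120 [ 0.60292765 -0.23684913  0.09704109] [ 0.65532249 -0.1997644   0.10886166] [ 0.63492463 -0.21591564  0.10274887]
```

Seated: knob top at 0.189 as expected, centred at (630.4,-226.2). Now I press.

Request:
jog_arm:
  plan:
    - [[0, 0, -15, 0, 0, 0, 0], [0, 0, -10, 0, 0, 0, 0], [0, 0, -10, 0, 0, 0, 0], [0, 0, -10, 0, 0, 0, 0], [0, 0, -6, 0, 0, 0, 0], [0, 0, -2, 0, 0, 0, 0], [0, 0, 0, 0, 0, 0, 0]]

```text
time_s: 28.3
tool_pos: [0.6313, -0.226, 0.1617]
tool_rot: [-1.359, -2.832, 0.0]
contact_force: [-1.8, 0.4, 8.9]
opening: 0.0002
```

Request:
jog_arm:
  plan:
    - [[0, 0, -1, 0, 0, 0, 0], [0, 0, -1, 0, 0, 0, 0], [0, 0, 0, 0, 0, 0, 0]]

```text
time_s: 28.6
tool_pos: [0.6313, -0.226, 0.16]
tool_rot: [1.359, 2.832, -0.0]
contact_force: [-2.5, 1.4, 10.0]
opening: -0.0
```

Request:
jog_arm:
  plan:
    - [[0, 0, -1, 0, 0, 0, 0], [0, 0, 0, 0, 0, 0, 0]]

```text
time_s: 28.8
tool_pos: [0.6313, -0.226, 0.1591]
tool_rot: [1.359, 2.832, -0.0]
contact_force: [-2.1, 1.2, 9.0]
opening: 0.0002
```

Request:
jog_arm:
  plan:
    - [[0, 0, -1, 0, 0, 0, 0], [0, 0, 0, 0, 0, 0, 0]]

```text
time_s: 29.0
tool_pos: [0.6316, -0.2261, 0.159]
tool_rot: [1.358, 2.831, -0.0]
contact_force: [-4.1, 1.5, 16.7]
opening: 0.0
```

Stop reached at 16.7 N. I retract clear and do a last check.

Request:
jog_arm:
  plan:
    - [[0, 0, 20, 0, 0, 0, 0], [0, 0, 40, 0, 0, 0, 0], [0, 0, 40, 0, 0, 0, 0], [0, 0, 20, 0, 0, 0, 0], [-45, 0, 0, 0, 0, 0, 0], [-45, 0, 0, 0, 0, 0, 0], [-45, 0, 0, 0, 0, 0, 0], [-45, 0, 0, 0, 0, 0, 0]]

```text
time_s: 29.8
tool_pos: [0.4495, -0.2256, 0.2771]
tool_rot: [-1.358, -2.832, -0.0]
contact_force: [0.1, -0.4, 1.2]
opening: 0.0003
```

```bash
python3 look.py scene 60 90 380 330 2.5 m.png; python3 - <<'E'
from h import *
P=cloud('scene',np.load('/tmp/last_scene.npz')['d'])
for nm,c,h,cr,r1 in (('L',(.652,-.063),.115,.026,.1),('S',(.630,-.226),.095,.02,.085)):
    r=np.hypot(P[...,0]-c[0],P[...,1]-c[1])
    k=(r<.03)&(P[...,2]>h+.085)&(P[...,2]<h+.105); s=(r>.03)&(r<r1)&(P[...,2]>h+.012)&(P[...,2]<h+.045)&(P[...,0]>c[0])
    m=P[s].mean(0)[:2]-c; col=(r<cr-.002)&(r>cr-.007)&(P[...,2]>h+.003)&(P[...,2]<h+.012)
    print(nm,'knob top',np.percentile(P[k][:,2],80),'spout deg',np.degrees(np.arctan2(m[1],m[0])),'collar top',np.median(P[col][:,2]),np.std(P[col][:,2]))
E
```

```text
[ 0.444  -0.2244  0.2775] [ 1.  -0.6  5.6] 0.0005762506728850368
L knob top 0.21391278626415847 spout deg 3.231999350497087 collar top 0.1229389767312995 0.0016179429042564616
S knob top 0.1895314342735663 spout deg -3.214423154738016 collar top 0.10303558749270181 0.0018919911452774812
```

View pics/m.png

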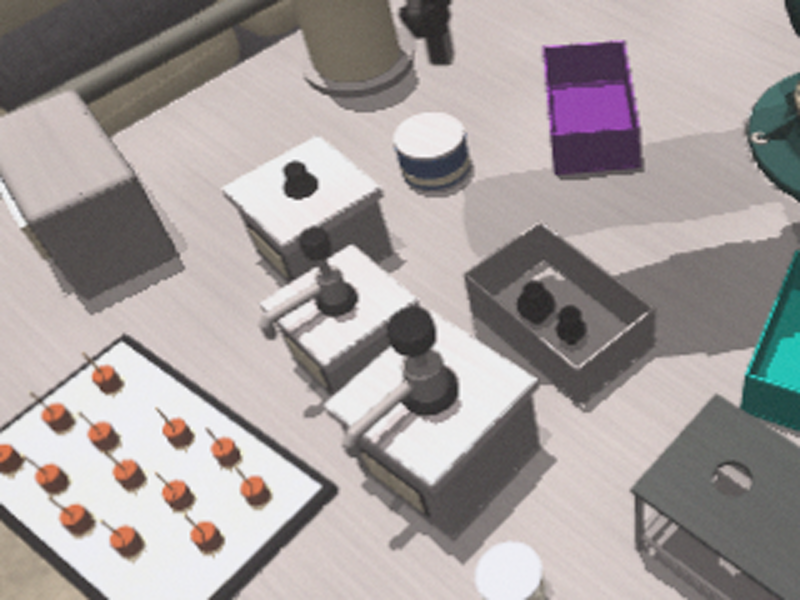

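Both pumps are seated with plungers up, and both plugs are in the upright pan. The medium jar is still plugged, and the can and cups are in place. The arm does not show at (0.44,-0.22,0.28) and a 5.6 N reading appeared, so I check its state before handing in.

Request:
jog_arm:
  plan:
    - [[0, 0, 0, 0, 0, 0, 0], [0, 0, 0, 0, 0, 0, 0], [0, 0, 0, 0, 0, 0, 0]]

```text
time_s: 30.15
tool_pos: [0.4523, -0.2262, 0.2775]
tool_rot: [-1.358, -2.833, -0.0]
contact_force: [0.2, -1.2, 0.8]
opening: 0.0003
```

```bash
python3 - <<'E'
from h import *
s=sense(); print(s['tool_pos'],s['joints'],s['qd'],s['contact_force']); print(proj('scene',s['tool_pos']))
E
python3 look.py scene 0 0 640 400 1.2 n.png
```

```text
[ 0.45227088 -0.22619693  0.27750454] [-6.25068036e-01  2.19911914e-01  1.71395863e-02  1.36818821e+00
  6.67167988e-05  2.69293646e-01] [ 0.00447563  0.00638956  0.00249704  0.00131933 -0.00171852 -0.00223391] [ 0.18197686 -1.22034573  0.77528846]
(np.float64(236.06736342015455), np.float64(114.43233746506738))
[ 0.4523 -0.2261  0.2774] [0.4 0.3 0. ] 0.0001866170811827632
```

View pics/n.png

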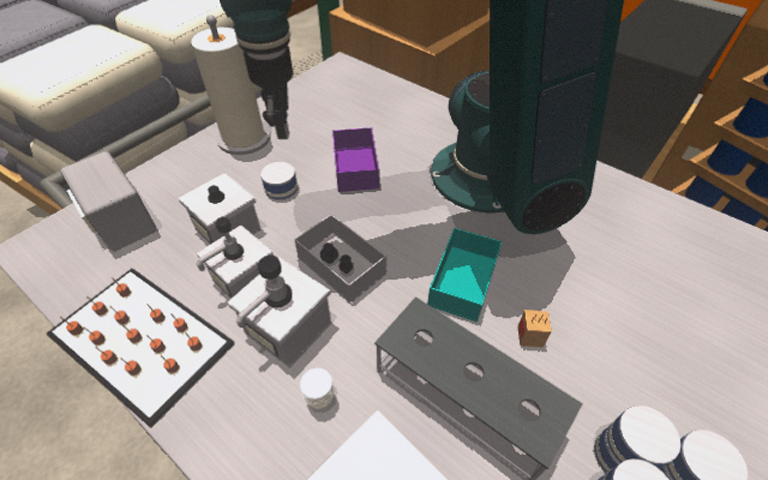

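The gripper hangs free at (283,135) and the force has returned to 0; the 5.6 N was stopping inertia. All is in place, so I hand in.

```bash
python3 -c "
from station import *
print(hand_in())"
```

```text
the job is handed in; nothing more can be done
None
```

The job is done and handed in at about 30 s of robot time. Only the large and small pumps were on the rack. I set up the large one, then the small one, and left the medium jar plugged.

**For each pump:** the plug went into the steel pan, the tube went down through the lid hole with no resistance, and I pressed the plunger to its stop. At the stop the force jumped from about 10 N to 18.6 N (large) and 16.7 N (small).

**Last checks:**

| | Large | Small |
|---|---|---|
| Knob top, expected → measured | 0.213 → 0.214 m | 0.189 → 0.1895 m |
| Collar top above lid (8 mm expected) | about 8 mm | about 8 mm |
| Spout direction (0° = straight ahead, away from the robot) | +3° | −3° |

- The spouts line up with their jars, which themselves sit at about +2.7° and −3.8°.
- Both plugs stand in the upright pan.
- The can, toothpick box and cups look undisturbed.
- The gripper is clear and touching nothing.

**Disagreements:**
- The scene camera and the robot differed by about 2–3 mm sideways. I lined each tube up with its hole in the same camera view instead.
- A brief 5.6 N reading as the arm stopped its last move went away on recheck.

I viewed 15 pictures, one over the budget, to make sure of the arm's position before handing in.

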